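Feel the dark toggles of two bench switch boxes and log what was found

TASK

Both bench switch boxes must be on: move the power brick that lies over one box's switch well onto the rubber mat, lying flat, then feel in each unlit well which way the toggle leans and flip it on (leaning to the box's far side) only if it is off. On each box log what you found by sliding its tally knob fully home: to the far end (two bars) if that toggle was off and you flipped it, to the near end (one bar) if it was already on. Leave the jar, bottle, mug, meter and adapter where they stand.

Things in the scene. Friction and masses are not known exactly. Their poses are not given: they have to be found in the camera images.
- box_a: one of two identical fixed grey switch boxes (box_a; other: box_b), 190 (x) x 180 (y) x 100 mm high. Origin: centre of its underside. Its +x points from its near side (facing the robot) to its far side, turned up to 0.35 rad; z up. On its top: an open well on the +y side (point box_a_well), a tally knob on the -y side. 'Near' and 'far' always mean the box's own -x and +x.
- box_a_well (a point): centre of the well's mouth, level with the box top (box x 0, y +40, z 100 mm; axes as the box). The open well is 150 (x) x 56 (y) mm, 80 mm deep, black, with a black toggle inside. From the outer face of the leaning toggle's tip to the well's end wall on that side about 45 mm are free.
- box_a_pivot (a point): toggle's pivot axis (box y), in the well at box x 0, y +40, z 30 mm. Paddle 34 wide (y), 12 thick, 60 mm long. Its tip block is named box_a_toggle_c1. Snap action: rests 0.4 rad to one side. OFF: leans near, tip at x -23, z 85 mm (15 below box top). ON: leans far, x +23. Either at the start. 1 N on the tip moves it, it snaps past upright; pressing down on a leaning tip does not flip it.
- box_a_tally (a joint): tally slider of box_a, m: grey knob 30 (x) x 22 (y) x 23 mm high on the box top, sliding along box x at y -60 mm; knob centre at box x = value - 0.050. 0 = near end (one steel bar on the panel: found on), 0.100 = far end (two bars: found off). Starts near the middle, stays where left, about 2 N moves it, firm stops at both ends.
- box_b: one of two identical fixed grey switch boxes (box_b; other: box_a), 190 (x) x 180 (y) x 100 mm high. Origin: centre of its underside. Its +x points from its near side (facing the robot) to its far side, turned up to 0.35 rad; z up. On its top: an open well on the +y side (point box_b_well), a tally knob on the -y side. 'Near' and 'far' always mean the box's own -x and +x.
- box_b_well (a point): centre of the well's mouth, level with the box top (box x 0, y +40, z 100 mm; axes as the box). The open well is 150 (x) x 56 (y) mm, 80 mm deep, black, with a black toggle inside. From the outer face of the leaning toggle's tip to the well's end wall on that side about 45 mm are free.
- box_b_pivot (a point): toggle's pivot axis (box y), in the well at box x 0, y +40, z 30 mm. Paddle 34 wide (y), 12 thick, 60 mm long. Its tip block is named box_b_toggle_c1. Snap action: rests 0.4 rad to one side. OFF: leans near, tip at x -23, z 85 mm (15 below box top). ON: leans far, x +23. Either at the start. 1 N on the tip moves it, it snaps past upright; pressing down on a leaning tip does not flip it.
- box_b_tally (a joint): tally slider of box_b, m: grey knob 30 (x) x 22 (y) x 23 mm high on the box top, sliding along box x at y -60 mm; knob centre at box x = value - 0.050. 0 = near end (one steel bar on the panel: found on), 0.100 = far end (two bars: found off). Starts near the middle, stays where left, about 2 N moves it, firm stops at both ends.
- brick_center (a point): centre (half-way up) of the loose black power brick, 50 (x) x 115 (y) x 36 mm (z) high, 0.2 to 0.42 kg. It starts lying flat on top of box_a, across its well and over the toggle, not touching the tally knob.
- mat: fixed thin grey rubber mat on the bench between the boxes, 260 (x) x 150 (y) x 3 mm; origin: centre of its underside
- jar_center (a point): centre of a small amber glass jar, 50 mm across, 55 mm high, standing somewhere on the mat; leave it
- bottle_center (a point): centre of an upright clear bottle, 62 mm across, 170 mm high; leave it
- mug_center (a point): centre of a white mug, 80 mm across (handle at its +y), 90 mm high; leave it
- meter_center (a point): centre of a grey handheld meter lying flat, 150 (x) x 75 (y) x 40 mm; leave it
- adapter_center (a point): centre of a white plug adapter block, 75 x 65 x 55 mm high; leave it
Things that resemble listed ones, but are neither listed nor needed, are in the scene too. Of the things that look like the part that bears brick_center, the larger one is meant.

How it is judged:
By the outcome, as a careful person would: the job done as asked, in the order asked, and still so for the second after the job is handed in, with the robot touching nothing.
It also fails if it takes over 64 s, if anything falls off the work surface, if the arm or the gripper's body presses on something with over 40 N, if the wrist force passes 120 N, or if a joint passes its speed limit or range.

ROBOT

A 6-joint arm with a two-finger parallel gripper is mounted at the origin on the work surface. World frame = base frame: x ahead of the robot, y to its left, z up, the work surface at z = 0. Lengths are in m, angles in rad, forces in N, time in s.
With the tool pointing down it reaches from about 0.3 to 0.95 m from the base axis. Payload 3.1 kg.
Tool frame: the origin (TCP) lies midway between the tips of the shut fingers; the grasp point (between the pads) lies 19 mm behind it; z points along the fingers, y is the direction in which the jaws open and shut (so a half turn about z gives the same grasp; the last joint's range is limited). The gripper opens to 85 mm and grips with 20 to 120 N. Pads are 22 mm wide; open, the fingers measure 114 mm over their backs; the gripper's body (76 mm by 85 mm) begins 54 mm behind the grasp point. The pads swing forward as they close: fully open they stand 13 mm farther back than shut.
Start: joints at [-1.343, 0.308, 1.634, -0, 1.2, -0.07], TCP at [0.183, -0.598, 0.231] pointing down, gripper open.
Joint ranges: [-3.06, 3.06], [-0.79, 1.96], [0.05, 2.63], [-1.19, 4.34], [0.05, 2.64], [-2.94, 2.94]. Speed limits (rad/s): [2.79, 2.79, 3.14, 3.14, 3.14, 3.14].

INTERFACE

Orientations are given as a 3x3 rotation matrix whose columns are the frame's x, y, z axes.
In Python, from workcell import ctrl, optics, order gives the robot as it stands.
- The arm moves only by the tool servo_tool, never from a script. Its argument "commands" is text: rows parted by semicolons, each of 7 numbers parted by spaces: the turn, a rotation vector about the tool's x, y, z in rad, then the shift along the tool's x, y, z in m, then the opening, from -1 (shut) to 1 (fully open), so that 0 is half open. A call has 1 to 5 rows; each row shifts and turns the commanded pose from where the row before left it, along the tool's axes as they then stand; what a row does not reach is not made up. A row lasts 1/8 s, in which the tool goes at most 62.5 mm and 10.7 degrees, less where a joint would pass 70% of its speed; a pose out of reach is approached as far as the arm can. A call with a gripper value outside its range is refused whole. The fingers move at their own pace and stop on an object; the grip force is fixed at half the most. Time passes only in rows, so rows that do not move let the fingers close. It gives the time, the measured TCP pose, the force and the opening at its end, in the units of the state.
- ctrl.observe(): the state, without advancing time (a new reading comes with each control period).
- optics.grab_frame(name): name is "scene" or "top" or "wrist"; returns a dict with "pixels" (420x560x3 uint8, blue, green, red), "z_map" (420x560 float32, m along the optical axis (not along the pixel's ray), 0 where there is no reading), "fx", "fy", "cx", "cy" (pixels), "world_from_camera" (4x4, takes a point from camera to world coordinates). Camera axes: x right, y up, looking along -z (the intrinsics and any distortion apply to the point x, -y, -z); pixel columns grow to the right and rows downward; lengths in m; the calibration is good to about 2 mm. A picture is of the moment at which its call begins.
- order.sign_off(): hands the job in, once; it reports no verdict.
The state is a dict: "clock": time; "qpos": joint angles; "qvel": joint speeds; "joint_torque": joint torques, N m; "tool_pos": TCP position; "orientation": TCP orientation; "contact_force": force on the tool from outside, world axes, zero at the start; "ft_torque": the same for the moment, N m; "width": finger opening in m.
Only numpy, scipy, OpenCV 4.12 (cv2) and the standard library are available. Lean on these libraries where they do the work, as an engineer would, in place of code of your own. Each camera call takes 0.05 s, during which the arm holds its last target.

## Working session

There is one attempt and no reset: what is moved stays moved. The work goes in short steps, Python scripts to look and compute and a tool call to move; the robot and the scene stay as the last step left them, time stands still between calls to the robot, and variables do not carry over. Pictures are saved under pics/ and viewed, and the job is handed in when it is done.

Besides the shell and the picture viewer there is one more tool, called after "Request:" as name(argument=value, ...), one argument or row to a line, values as JSON. servo_tool: Moves the arm, as the interface text tells. Its arguments: {"type":"object","properties":{"commands":{"type":"string"}},"required":["commands"]}

```bash
ls; mkdir -p pics
python3 - <<'E'
from workcell import ctrl, optics, order
import cv2,numpy as np
s=ctrl.observe(); print(s)
for n in ["scene","top"]:
    f=optics.grab_frame(n); cv2.imwrite(f"pics/{n}0.png",f["pixels"]); np.savez(f"{n}0.npz",**f)
    print(n,f["fx"],f["fy"],f["cx"],f["cy"],f["world_from_camera"].round(3).tolist(),[k for k in f])
E
```

```text
pics
{'clock': 0.0, 'qpos': array([-1.34273652e+00,  3.08973439e-01,  1.63521523e+00,  5.30672316e-06,
        1.19971509e+00, -6.96848665e-02]), 'qvel': array([ 9.88239764e-04,  7.24022954e-05,  5.11323138e-04, -3.18956731e-04,
        2.01248294e-04,  1.14321478e-03]), 'joint_torque': array([-1.48761952e-03, -4.15259600e+01, -2.76664531e+01, -6.64732397e-05,
        1.02134494e-02, -5.36290585e-06]), 'tool_pos': array([ 0.18314744, -0.59668632,  0.23005309]), 'orientation': array([[ 9.56001163e-01,  2.93362418e-01, -5.17695405e-04],
       [ 2.93362828e-01, -9.55998524e-01,  2.25238048e-03],
       [ 1.65847740e-04, -2.30515094e-03, -9.99997329e-01]]), 'contact_force': array([ 0.65106438,  0.69429707, -0.22932202]), 'ft_torque': array([0.01427106, 0.01502014, 0.00551707]), 'width': 0.08551502705576006}
scene 467.1018327200256 467.1018327200256 280.8449616986253 207.502014529751 [[-0.243, -0.671, 0.7, 1.382], [0.97, -0.168, 0.176, 0.216], [0.0, 0.722, 0.692, 0.971], [0.0, 0.0, 0.0, 1.0]] ['pixels', 'z_map', 'fx', 'fy', 'cx', 'cy', 'world_from_camera']
top 479.5354920050288 479.5354920050288 279.27558891957545 213.45925547413512 [[0.018, 0.992, -0.124, 0.393], [-1.0, 0.015, -0.019, -0.032], [-0.016, 0.124, 0.992, 1.307], [0.0, 0.0, 0.0, 1.0]] ['pixels', 'z_map', 'fx', 'fy', 'cx', 'cy', 'world_from_camera']
```

View pics/scene0.png

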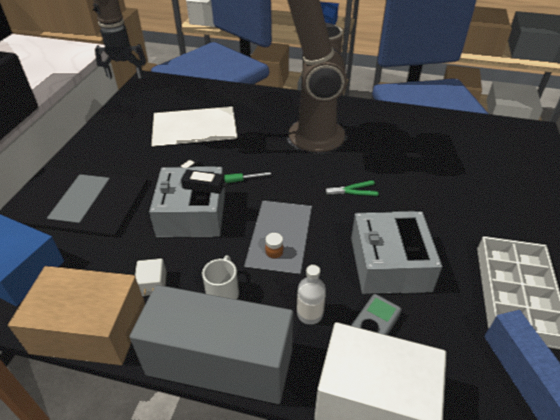

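View pics/top0.png

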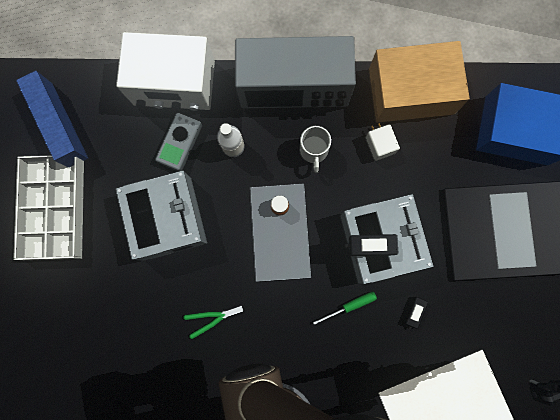

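The top view shows box_a at about (388,240) with the black brick, which has a white label, at (374,245). Box_b is at (160,215), the mat at (280,232), and the jar at (280,205). The small lookalike brick is at (416,312).

```bash
cat > h.py <<'E'
import numpy as np,cv2
def cloud(f):
    z=f["z_map"]; h,w=z.shape; u,v=np.meshgrid(np.arange(w),np.arange(h))
    x=(u-f["cx"])/f["fx"]*z; y=-(v-f["cy"])/f["fy"]*z
    P=np.stack([x,y,-z,np.ones_like(z)],-1)@f["world_from_camera"].T
    P=P[...,:3].copy(); P[z<=0]=np.nan; return P
def ray(f,u,v,h):
    M=f["world_from_camera"]; d=M[:3,:3]@np.array([(u-f["cx"])/f["fx"],-(v-f["cy"])/f["fy"],-1]); o=M[:3,3]
    return o+d*(h-o[2])/d[2]
E
python3 - <<'E'
from h import *
f=dict(np.load("top0.npz"));P=cloud(f);Z=P[...,2]
def rect(m,name,hgt):
    cs,_=cv2.findContours(m.astype(np.uint8),cv2.RETR_EXTERNAL,cv2.CHAIN_APPROX_NONE)
    c=max(cs,key=cv2.contourArea)[:,0]
    pts=np.array([ray(f,u,v,hgt)[:2] for u,v in c],np.float32)
    r=cv2.minAreaRect(pts*1000); print(name,r,len(c)); return r
V,U=np.mgrid[:420,:560]
print('table',np.nanmedian(Z[280:300,100:180]))
for n,(u0,u1,v0,v1) in dict(a=(335,445,180,295),b=(105,220,160,270)).items():
    win=(U>u0)&(U<u1)&(V>v0)&(V<v1)
    m=win&(abs(Z-.1)<.006); print(n,'top z',np.nanmedian(Z[m]))
    rect(m,'box'+n,.1)
    k=win&(Z>.112)&(Z<.130); 
    n_,l,st,c=cv2.connectedComponentsWithStats(k.astype(np.uint8))
    for i in range(1,n_):
        if st[i,4]>15:
            q=P[l==i]; print(' knobcand',c[i],st[i,4],q.min(0).round(3),q.max(0).round(3),np.median(q,0).round(3)); 
            if st[i,4]>25: rect(l==i,'  r',np.median(q[:,2]))
    if n=='a':
        k=win&(Z>.130)&(Z<.145); print('brick z',np.median(Z[k]));rect(k,'brick',.136)
# mat
g=f["pixels"].astype(int).mean(-1)
m=(U>240)&(U<320)&(V>175)&(V<290)&(g>60)&(abs(Z)<.012)
rect(m,'mat',.003)
k=(U>260)&(U<300)&(V>185)&(V<225)&(Z>.045); q=P[k];print('jar',q.min(0),q.max(0),np.median(q,0)); rect(k,'jar',.055)
for nm,(u0,u1,v0,v1) in dict(bottle=(210,250,115,165),mug=(295,335,120,180),meter=(150,205,105,172),ad=(360,405,115,165)).items():
    k=(U>u0)&(U<u1)&(V>v0)&(V<v1)&(Z>.02); q=P[k];print(nm,q.min(0).round(3),q.max(0).round(3))
im=cv2.resize(f["pixels"][150:300,100:450],None,fx=2.2,fy=2.2,interpolation=cv2.INTER_CUBIC); cv2.imwrite('pics/crop0.png',np.clip(im.astype(int)*2,0,255))
E
```

```text
table -0.0007836984279079307
a top z 0.09988591111222767
boxa ((485.11578369140625, -283.51312255859375), (190.83883666992188, 180.61524963378906), 14.840665817260742) 439
 knobcand [412.29310345 228.68103448] 116 [ 0.493 -0.354  0.113] [ 0.525 -0.327  0.128] [ 0.508 -0.338  0.123]
  r ((508.3199157714844, -338.6256408691406), (29.208255767822266, 24.847444534301758), 14.948312759399414) 37
 knobcand [348.28571429 246.62857143] 35 [ 0.441 -0.187  0.117] [ 0.472 -0.173  0.129] [ 0.463 -0.183  0.122]
  r ((456.1879577636719, -180.13555908203125), (32.033607482910156, 13.216535568237305), 4.352443695068359) 33
brick z 0.13582658839648953
brick ((466.4061279296875, -241.44985961914062), (49.567466735839844, 114.7943115234375), 2.5317587852478027) 128
b top z 0.09934599693991197
boxb ((537.0975341796875, 299.69757080078125), (191.52880859375, 180.37718200683594), 16.104469299316406) 276
 knobcand [178.23423423 204.34234234] 111 [0.545 0.232 0.112] [0.576 0.258 0.128] [0.561 0.244 0.122]
  r ((559.84375, 243.58050537109375), (31.089384078979492, 23.022674560546875), 16.425844192504883) 36
mat ((506.21954345703125, -9.272758483886719), (259.3887023925781, 151.50344848632812), 4.8778181076049805) 295
jar [ 0.55337251 -0.02858754  0.04683165] [0.59600751 0.01133825 0.06322634] [ 0.57431053 -0.00770213  0.0573685 ]
jar ((574.4472045898438, -8.63957405090332), (42.65632629394531, 39.62194061279297), 0.8947774767875671) 46
bottle [0.711 0.093 0.02 ] [0.772 0.153 0.176]
mug [ 0.664 -0.138  0.02 ] [ 0.778 -0.061  0.099]
meter [0.649 0.203 0.02 ] [0.851 0.335 0.105]
ad [ 0.707 -0.346  0.02 ] [ 0.826 -0.243  0.063][ WARN:0@0.233] global loadsave.cpp:1063 imwrite_ Unsupported depth image for selected encoder is fallbacked to CV_8U.
```

View pics/crop0.png

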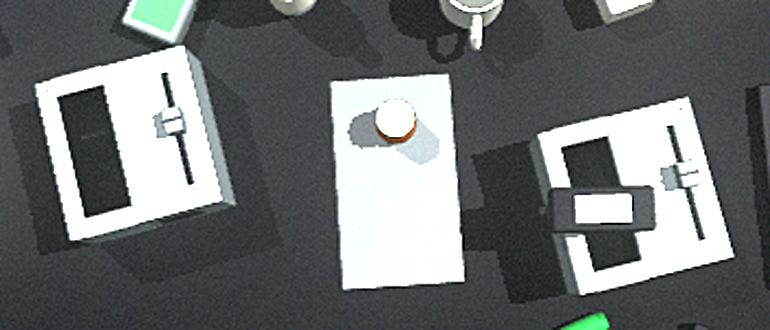

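Box_a is at (485,-284) mm with yaw 14.8°, and box_b at (537,300) mm with yaw 16.1°. The knobs sit at box x of about +8 and +6 mm, and their y of about -60 mm matches the given value. The brick top is at 136 mm and measures 50 x 115, which also matches. I'm moving above the brick.

Request:
servo_tool(
  commands="0 0 0 0.0375 -0.0256 0 1; 0 0 0 0.0375 -0.0256 0 1; 0 0 0 0.0375 -0.0256 0 1; 0 0 0 0.0375 -0.0256 0 1; 0 0 0 0.0375 -0.0256 0 1",
)

```text
clock: 0.72
tool_pos: [0.3256, -0.4186, 0.2308]
orientation: [[0.956, 0.293, -0.0], [0.293, -0.956, 0.001], [-0.0, -0.001, -1.0]]
contact_force: [0.6, -0.1, -0.1]
width: 0.0853
```

Request:
servo_tool(
  commands="0 0 0 0.0375 -0.0256 0 1; 0 0 0 0.0375 -0.0256 0 1; 0 0 0 0.0375 -0.0256 0 1; 0 0 0 0.0375 -0.0256 0 1; 0 0 0 0.0375 -0.0256 0 1",
)

```text
clock: 1.35
tool_pos: [0.4672, -0.2413, 0.2309]
orientation: [[0.956, 0.293, -0.001], [0.293, -0.956, 0.0], [-0.0, -0.0, -1.0]]
contact_force: [0.6, -0.3, 0.5]
width: 0.0851
```

Request:
servo_tool(
  commands="0 0 -0.165 0 0 0 1; 0 0 -0.165 0 0 0 1; 0 0 -0.165 0 0 0 1; 0 0 -0.165 0 0 0 1; 0 0 -0.165 0 0 0 1",
)

```text
clock: 1.98
tool_pos: [0.4663, -0.2424, 0.2307]
orientation: [[0.428, 0.904, -0.001], [0.904, -0.428, 0.001], [0.0, -0.001, -1.0]]
contact_force: [0.1, 0.1, 0.6]
width: 0.0854
```

Request:
servo_tool(
  commands="0 0 -0.165 0 0 0 1; 0 0 -0.165 0 0 0 1; 0 0 -0.162 0 0 0 1; 0 0 0 0 0 0 1",
)

```text
clock: 2.48
tool_pos: [0.4664, -0.2425, 0.2308]
orientation: [[-0.042, 0.999, -0.001], [0.999, 0.042, 0.001], [0.001, -0.001, -1.0]]
contact_force: [-0.2, 0.2, -0.5]
width: 0.0856
```

```bash
cat >> h.py <<'E'
def to(x,y,z,yaw_deg=None):
    from workcell import ctrl
    s=ctrl.observe(); R=s["orientation"]; p=s["tool_pos"]
    yaw=np.degrees(np.arctan2(R[1,0],R[0,0]))
    print('t',round(s["clock"],2),'pos',p.round(4),'yaw',yaw.round(2),'tilt',R[:2,2].round(4),'F',s["contact_force"].round(2),'w',round(s["width"],4),'q',s["qpos"].round(2))
    print('shift tool',(R.T@(np.array([x,y,z])-p)).round(4), 'turn z', None if yaw_deg is None else round(-np.radians(yaw_deg-yaw),4))
BOX=dict(a=(.4851,-.2835,14.84),b=(.5371,.2997,16.1))
def box(n,x,y):
    X,Y,a=BOX[n];a=np.radians(a);return X+x*np.cos(a)-y*np.sin(a),Y+x*np.sin(a)+y*np.cos(a)
def inbox(n,p):
    X,Y,a=BOX[n];a=np.radians(a);d=(p[0]-X,p[1]-Y);return np.array([d[0]*np.cos(a)+d[1]*np.sin(a),-d[0]*np.sin(a)+d[1]*np.cos(a),p[2]])
E
python3 - <<'E'
from h import *
to(.4664,-.2414,.103,92.5)
from workcell import optics
f=optics.grab_frame("wrist"); cv2.imwrite("pics/w1.png",f["pixels"])
E
```

```text
t 2.48 pos [ 0.4664 -0.2425  0.2308] yaw 92.41 tilt [-0.0008  0.0005] F [-0.18  0.23 -0.49] w 0.0856 q [-0.56  0.12  1.87 -0.    1.16 -0.6 ]
shift tool [0.001  0.0002 0.1278] turn z -0.0015
```

View pics/w1.png

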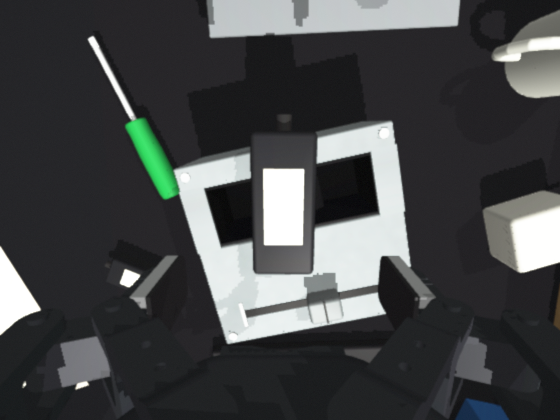

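The wrist view shows the brick at about (284,203), with its long side square to the jaws and centred between the fingers at x≈155 and 400. Descending and gripping.

Request:
servo_tool(
  commands="0 0 0 0.001 0 0.04 1; 0 0 0 0 0 0.04 1; 0 0 0 0 0 0.03 1; 0 0 0 0 0 0.0175 1; 0 0 0 0 0 0 1",
)

```text
clock: 3.15
tool_pos: [0.4658, -0.2412, 0.1026]
orientation: [[-0.043, 0.999, -0.003], [0.999, 0.043, 0.002], [0.002, -0.002, -1.0]]
contact_force: [0.7, 0.3, 1.0]
width: 0.0856
```

Request:
servo_tool(
  commands="0 0 0 0 0 0 -0.6; 0 0 0 0 0 0 -0.6; 0 0 0 0 0 0 -0.6; 0 0 0 0 0 0 -0.6; 0 0 0 0 0 0 -0.6",
)

```text
clock: 3.78
tool_pos: [0.4681, -0.2426, 0.1055]
orientation: [[-0.044, 0.999, 0.003], [0.999, 0.044, -0.002], [-0.002, 0.003, -1.0]]
contact_force: [0.5, -0.1, 5.8]
width: 0.0486
```

Request:
servo_tool(
  commands="0 0 0 0 0 -0.02 -0.6; 0 0 0 0 0 -0.03 -0.6; 0 0 0 0 0 -0.03 -0.6; 0 0 0 0 0 -0.02 -0.6; 0 0 0 0 0 0 -0.6",
)

```text
clock: 4.4
tool_pos: [0.4674, -0.2421, 0.2049]
orientation: [[-0.044, 0.999, 0.002], [0.999, 0.044, -0.002], [-0.002, 0.002, -1.0]]
contact_force: [-0.1, 0.1, -3.4]
width: 0.0493
```

Request:
servo_tool(
  commands="0 0 0 0.0466 -0.0036 0 -0.6; 0 0 0 0.0466 -0.0036 0 -0.6; 0 0 0 0.0466 -0.0036 0 -0.6; 0 0 0 0.0466 -0.0036 0 -0.6; 0 0 0 0.0466 -0.0036 0 -0.6",
)

```text
clock: 5.03
tool_pos: [0.4366, -0.0082, 0.2019]
orientation: [[-0.044, 0.999, -0.003], [0.999, 0.044, 0.0], [0.001, -0.003, -1.0]]
contact_force: [0.4, 0.5, -2.5]
width: 0.0491
```

Request:
servo_tool(
  commands="0 0 -0.042 0 0 0 -0.6; 0 0 0 0 0 0 -0.6",
)

```text
clock: 5.28
tool_pos: [0.437, -0.0091, 0.2021]
orientation: [[-0.087, 0.996, -0.003], [0.996, 0.087, 0.0], [0.001, -0.003, -1.0]]
contact_force: [-0.0, 0.4, -3.1]
width: 0.0492
```

Run:
```python
from h import *
to(.44,-.0105,.0075,94.9)
from workcell import optics
f=optics.grab_frame("wrist"); cv2.imwrite("pics/w2.png",f["pixels"])
f=optics.grab_frame("scene"); cv2.imwrite("pics/s2.png",f["pixels"])
```

```text
t 5.28 pos [ 0.437  -0.0091  0.2021] yaw 94.98 tilt [-0.0031  0.0002] F [-0.05  0.39 -3.08] w 0.0492 q [-0.12 -0.03  2.08 -0.    1.09 -0.21]
shift tool [-0.0018  0.0034  0.1946] turn z 0.0015
```

View pics/w2.png

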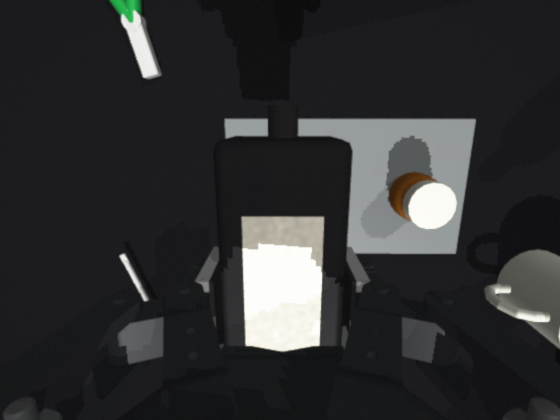

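View pics/s2.png

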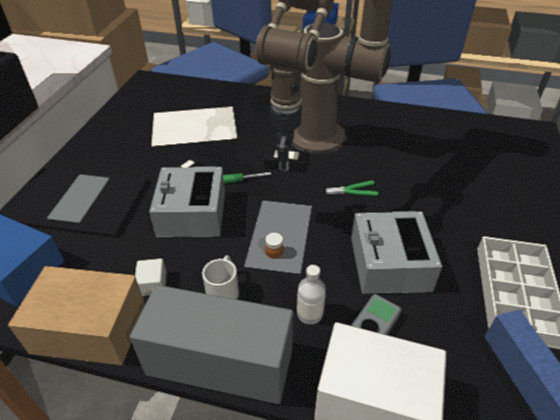

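The wrist view shows the brick held level at about (283,240), with the mat below and the jar at (415,200) well clear. Lowering it.

Request:
servo_tool(
  commands="0 0 0 -0.002 0.0034 0.05 -0.6; 0 0 0 0 0 0.05 -0.6; 0 0 0 0 0 0.05 -0.6; 0 0 0 0 0 0.033 -0.6; 0 0 0 0 0 0.004 -0.6",
)

```text
clock: 6.0
tool_pos: [0.4391, -0.0118, 0.0142]
orientation: [[-0.084, 0.996, -0.007], [0.996, 0.084, 0.001], [0.001, -0.007, -1.0]]
contact_force: [0.3, -0.4, -3.0]
width: 0.0491
```

Request:
servo_tool(
  commands="0 0 0 0 0 0.002 -0.6; 0 0 0 0 0 0.002 -0.6; 0 0 0 0 0 0 -0.6",
)

```text
clock: 6.38
tool_pos: [0.4433, -0.0116, 0.014]
orientation: [[-0.086, 0.996, 0.003], [0.996, 0.086, -0.0], [-0.001, 0.003, -1.0]]
contact_force: [-0.4, 0.0, -2.7]
width: 0.0489
```

Request:
servo_tool(
  commands="0 0 0 0 0 0.002 -0.6; 0 0 0 0 0 0.002 -0.6; 0 0 0 0 0 0 -0.6",
)

```text
clock: 6.75
tool_pos: [0.4419, -0.0114, 0.0087]
orientation: [[-0.086, 0.996, -0.0], [0.996, 0.086, 0.0], [0.0, -0.0, -1.0]]
contact_force: [-0.0, 0.3, -3.0]
width: 0.0493
```

Run:
```python
from h import *
to(.44,-.0105,.0075,94.9)
from workcell import optics
f=optics.grab_frame("scene"); P=cloud(f)
cv2.imwrite("pics/s3.png",cv2.resize(f["pixels"][90:290,180:360],None,fx=3.5,fy=3,interpolation=cv2.INTER_CUBIC))
```

```text
t 6.75 pos [ 0.4419 -0.0114  0.0087] yaw 94.93 tilt [-0.0003  0.0001] F [-0.    0.28 -2.99] w 0.0493 q [-0.12  0.33  2.17  0.    0.64 -0.21]
shift tool [ 0.001  -0.0018  0.0012] turn z 0.0006
```

View pics/s3.png

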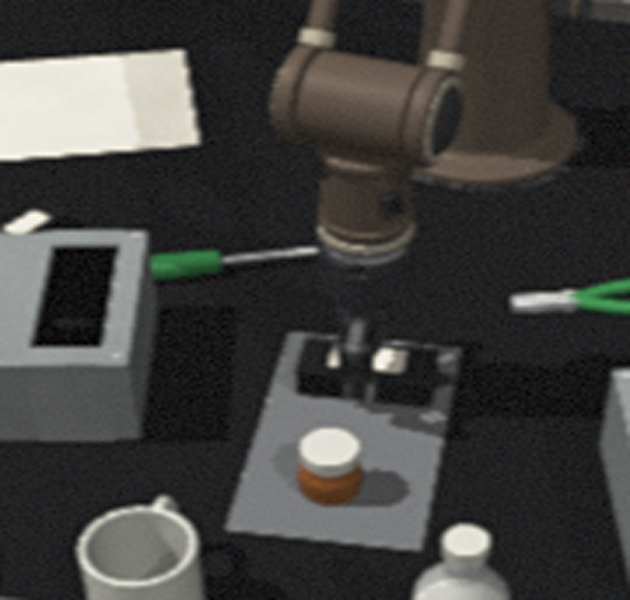

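The picture shows the brick just above the near part of the mat at about (375,370), with the jar clear at (330,465). There's no contact yet, so I'm lowering in small steps.

Request:
servo_tool(
  commands="0 0 0 0 0 0.0015 -0.6; 0 0 0 0 0 0.0015 -0.6; 0 0 0 0 0 0 -0.6",
)

```text
clock: 7.18
tool_pos: [0.442, -0.0114, 0.0085]
orientation: [[-0.086, 0.996, -0.002], [0.996, 0.086, 0.0], [0.0, -0.002, -1.0]]
contact_force: [-10.6, 0.5, 25.8]
width: 0.0488
```

Firm contact. Releasing.

Request:
servo_tool(
  commands="0 0 0 0 0 -0.0015 -0.6; 0 0 0 0 0 0 1; 0 0 0 0 0 0 1; 0 0 0 0 0 0 1; 0 0 0 0 0 0 1",
)

```text
clock: 7.8
tool_pos: [0.442, -0.0115, 0.0071]
orientation: [[-0.086, 0.996, -0.0], [0.996, 0.086, 0.0], [0.0, -0.0, -1.0]]
contact_force: [0.5, 0.3, 0.5]
width: 0.0851
```

Request:
servo_tool(
  commands="0 0 0 0 0 -0.03 1; 0 0 0 0 0 -0.05 1; 0 0 0 0 0 -0.06 1; 0 0 0 0 0 -0.04 1; 0 0 0 0 0 0 1",
)

```text
clock: 8.43
tool_pos: [0.4453, -0.0119, 0.1912]
orientation: [[-0.086, 0.996, 0.009], [0.996, 0.086, -0.001], [-0.002, 0.009, -1.0]]
contact_force: [0.3, 0.7, -0.8]
width: 0.0855
```

Run:
```python
from h import *
from workcell import optics
x,y=box('a',-.023,.04);to(x,y,.15,14.84); print(x,y)
f=optics.grab_frame("wrist"); cv2.imwrite("pics/w4.png",f["pixels"])
f=optics.grab_frame("scene");P=cloud(f);Z=P[...,2];g=f["pixels"].mean(-1)
cv2.imwrite("pics/s4.png",f["pixels"])
k=(abs(P[...,0]-.44)<.06)&(abs(P[...,1]+.01)<.09)&(Z>.03)&(Z<.06);q=P[k];print('brick top',k.sum(),q.min(0),q.max(0),np.percentile(q[:,2],[5,50,95]))
```

```text
t 8.43 pos [ 0.4453 -0.0119  0.1912] yaw 94.93 tilt [ 0.009  -0.0011] F [ 0.29  0.71 -0.76] w 0.0855 q [-0.12 -0.    2.08  0.    1.05 -0.21]
shift tool [-0.2385 -0.0136  0.0415] turn z 1.3978
0.45262234255326267 -0.2507249825816615
brick top 531 [ 0.41531935 -0.06915166  0.0301227 ] [0.47482378 0.04935815 0.04443051] [0.03249235 0.03774824 0.04085918]
```

View pics/w4.png

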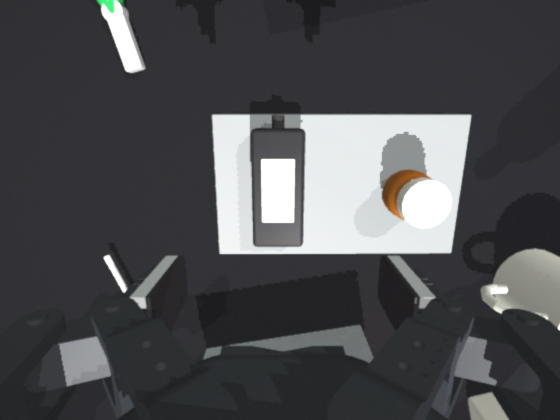

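The brick lies flat on the mat at about (278,187), inside the mat's edges, with its top at 38–39 mm. Next is box_a: I'll move over, shut the gripper, and turn to the box yaw.

Request:
servo_tool(
  commands="0 0 0 -0.0477 -0.0027 0 -1; 0 0 0 -0.0477 -0.0027 0 -1; 0 0 0 -0.0477 -0.0027 0 -1; 0 0 0 -0.0477 -0.0027 0 -1; 0 0 0 -0.0477 -0.0028 0 -1",
)

```text
clock: 9.15
tool_pos: [0.4473, -0.2508, 0.1845]
orientation: [[-0.086, 0.996, -0.004], [0.996, 0.086, 0.003], [0.003, -0.004, -1.0]]
contact_force: [0.7, 0.9, 0.5]
width: 0.0002
```

Request:
servo_tool(
  commands="0 0 0.16 0 0 0 -1; 0 0 0.16 0 0 0 -1; 0 0 0.16 0 0 0 -1; 0 0 0.16 0 0 0 -1; 0 0 0.16 0 0 0 -1",
)

```text
clock: 9.78
tool_pos: [0.4473, -0.2492, 0.1843]
orientation: [[0.659, 0.752, -0.005], [0.752, -0.659, 0.003], [-0.001, -0.006, -1.0]]
contact_force: [-1.0, 0.2, -0.4]
width: 0.0002
```

Request:
servo_tool(
  commands="0 0 0.16 0 0 0 -1; 0 0 0.16 0 0 0 -1; 0 0 0.16 0 0 0 -1; 0 0 0.118 0 0 0 -1; 0 0 0 0 0 0 -1",
)

```text
clock: 10.4
tool_pos: [0.4476, -0.2493, 0.1848]
orientation: [[0.966, 0.257, -0.004], [0.257, -0.966, 0.003], [-0.003, -0.004, -1.0]]
contact_force: [-0.4, -0.3, 0.2]
width: -0.0
```

Run:
```python
from h import *
from workcell import optics
x,y=box('a',-.023,.04);to(x,y,.105,14.84)
f=optics.grab_frame("wrist"); cv2.imwrite("pics/w5.png",f["pixels"])
f=optics.grab_frame("top"); cv2.imwrite("pics/t5.png",f["pixels"])
```

```text
t 10.4 pos [ 0.4476 -0.2493  0.1848] yaw 14.91 tilt [-0.004   0.0027] F [-0.4  -0.31  0.19] w -0.0 q [-0.59  0.15  1.93 -0.    1.07  0.72]
shift tool [0.0048 0.0029 0.0798] turn z 0.0011
```

View pics/w5.png

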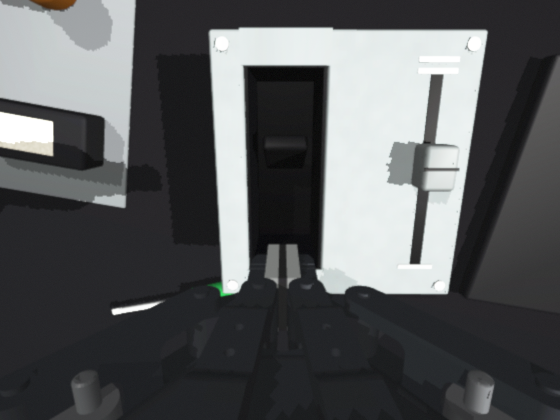

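The wrist view shows the open well of box_a spanning (250–325, 70–245), with a dark toggle edge at about (285,145). The knob is at (437,167). Next I'll feel at the OFF tip position, box x -23.

Request:
servo_tool(
  commands="0 0 0 0.0048 0.0029 0.02 -1; 0 0 0 0 0 0.03 -1; 0 0 0 0 0 0.03 -1; 0 0 0 0 0 0 -1; 0 0 0 0 0 0 -1",
)

```text
clock: 11.12
tool_pos: [0.4548, -0.2521, 0.1078]
orientation: [[0.967, 0.256, 0.001], [0.256, -0.967, -0.0], [0.0, 0.001, -1.0]]
contact_force: [-0.4, -0.1, -0.5]
width: 0.0002
```

Run:
```python
from h import *
from workcell import ctrl
x,y=box('a',-.023,.04);to(x,y,.08,14.84); print(inbox('a',ctrl.observe()['tool_pos']))
```

```text
t 11.12 pos [ 0.4548 -0.2521  0.1078] yaw 14.86 tilt [ 0.0006 -0.0004] F [-0.37 -0.06 -0.48] w 0.0002 q [-0.59  0.27  1.97  0.    0.9   0.72]
shift tool [-0.0017 -0.0019  0.0278] turn z 0.0003
[-0.02126691  0.03811254  0.10783486]
```

Request:
servo_tool(
  commands="0 0 0 -0.0017 -0.0019 0.006 -1; 0 0 0 0 0 0.005 -1; 0 0 0 0 0 0.004 -1; 0 0 0 0 0 0 -1",
)

```text
clock: 11.62
tool_pos: [0.452, -0.2503, 0.092]
orientation: [[0.967, 0.256, -0.0], [0.256, -0.967, 0.0], [-0.0, -0.0, -1.0]]
contact_force: [-0.2, 0.4, 0.5]
width: -0.0001
```

Request:
servo_tool(
  commands="0 0 0 0 0 0.003 -1; 0 0 0 0 0 0.003 -1; 0 0 0 0 0 0 -1",
)

```text
clock: 12.0
tool_pos: [0.452, -0.2502, 0.0859]
orientation: [[0.967, 0.256, -0.001], [0.256, -0.967, 0.0], [-0.0, -0.001, -1.0]]
contact_force: [-0.6, -0.8, 0.9]
width: -0.0002
```

Request:
servo_tool(
  commands="0 0 0 0 0 0.003 -1; 0 0 0 0 0 0.003 -1; 0 0 0 0 0 0 -1",
)

```text
clock: 12.38
tool_pos: [0.4519, -0.2502, 0.0799]
orientation: [[0.967, 0.256, -0.001], [0.256, -0.967, 0.0], [-0.001, -0.001, -1.0]]
contact_force: [-0.3, 0.5, -0.0]
width: 0.0001
```

No contact down to z 80 mm at the OFF position. I'll go slightly deeper, then confirm by feeling at the ON position.

Request:
servo_tool(
  commands="0 0 0 0 0 0.003 -1; 0 0 0 0 0 0.003 -1; 0 0 0 0 0 0 -1",
)

```text
clock: 12.75
tool_pos: [0.4519, -0.2502, 0.0739]
orientation: [[0.967, 0.256, -0.001], [0.256, -0.967, 0.0], [-0.001, -0.001, -1.0]]
contact_force: [-0.1, -0.1, 0.1]
width: -0.0002
```

Request:
servo_tool(
  commands="0 0 0 0 0 -0.03 -1; 0 0 0 0.023 0 0 -1; 0 0 0 0.024 0 0 -1; 0 0 0 0 0 0.008 -1; 0 0 0 0 0 0 -1",
)

```text
clock: 13.38
tool_pos: [0.4958, -0.2377, 0.0948]
orientation: [[0.967, 0.256, -0.003], [0.256, -0.967, 0.002], [-0.003, -0.002, -1.0]]
contact_force: [-1.1, 0.3, -0.7]
width: -0.0003
```

Request:
servo_tool(
  commands="0 0 0 0 0 0.003 -1; 0 0 0 0 0 0.003 -1; 0 0 0 0 0 0 -1",
)

```text
clock: 13.75
tool_pos: [0.497, -0.2384, 0.0899]
orientation: [[0.967, 0.256, -0.001], [0.256, -0.967, 0.0], [-0.001, -0.001, -1.0]]
contact_force: [-0.2, 0.2, 0.6]
width: -0.0003
```

Request:
servo_tool(
  commands="0 0 0 0 0 0.002 -1; 0 0 0 0 0 0.002 -1; 0 0 0 0 0 0 -1",
)

```text
clock: 14.12
tool_pos: [0.4979, -0.2386, 0.0873]
orientation: [[0.967, 0.256, 0.0], [0.256, -0.967, -0.0], [-0.0, 0.0, -1.0]]
contact_force: [-2.6, 0.8, 5.4]
width: 0.0
```

Request:
servo_tool(
  commands="0 0 0 0 0 0.002 -1; 0 0 0 0 0 0 -1",
)

```text
clock: 14.38
tool_pos: [0.498, -0.2387, 0.0869]
orientation: [[0.967, 0.256, -0.0], [0.256, -0.967, -0.0], [-0.0, 0.0, -1.0]]
contact_force: [-4.4, 2.1, 14.2]
width: -0.0002
```

There's firm contact (14 N) at z 87 mm on the far side, so box_a's toggle is already ON and I'm leaving it. The tally goes to the near end: rise, then move beyond the knob's far face.

Run:
```python
from h import *
x,y=box('a',.052,-.06);to(x,y,.15,14.84)
```

```text
t 14.38 pos [ 0.498  -0.2387  0.0869] yaw 14.85 tilt [-0.0004 -0.0002] F [-4.45  2.12 14.24] w -0.0002 q [-0.53  0.35  1.9  -0.    0.88  0.79]
shift tool [ 0.028   0.1    -0.0631] turn z 0.0001
```

Request:
servo_tool(
  commands="0 0 0 0 0 -0.03 -1; 0 0 0 0 0 -0.035 -1; 0 0 0 0.014 0.05 0 -1; 0 0 0 0.014 0.05 0 -1; 0 0 0 0 0 0 -1",
)

```text
clock: 15.0
tool_pos: [0.552, -0.3312, 0.1496]
orientation: [[0.967, 0.254, 0.002], [0.254, -0.967, -0.002], [0.002, 0.003, -1.0]]
contact_force: [-0.5, 0.9, 0.3]
width: 0.0
```

Run:
```python
from h import *
from workcell import optics,ctrl
x,y=box('a',.052,-.06);to(x,y,.109,14.84)
f=optics.grab_frame("wrist"); cv2.imwrite("pics/w6.png",f["pixels"])
```

```text
t 15.0 pos [ 0.552  -0.3312  0.1496] yaw 14.71 tilt [ 0.0025 -0.0023] F [-0.45  0.87  0.3 ] w 0.0 q [-0.61  0.42  1.65 -0.    1.06  0.71]
shift tool [-0.0006 -0.0034  0.0406] turn z -0.0023
```

View pics/w6.png

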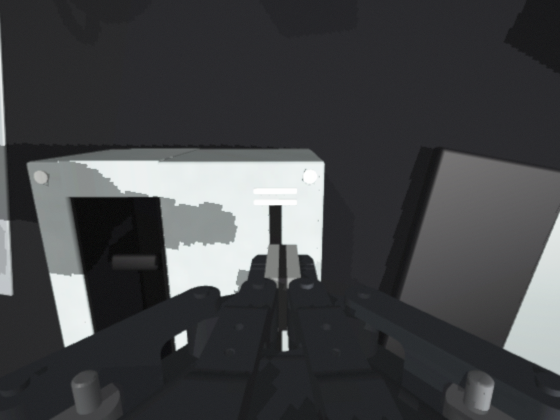

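The fingertips at (283,260) sit in line with the slot at (275,220), on the two-bar side of the knob. Descending, then pushing towards the near side.

Request:
servo_tool(
  commands="0 0 0 0 -0.001 0.02 -1; 0 0 0 0 0 0.015 -1; 0 0 0 0 0 0.005 -1; 0 0 0 0 0 0 -1",
)

```text
clock: 15.55
tool_pos: [0.5494, -0.3261, 0.1083]
orientation: [[0.967, 0.256, -0.002], [0.256, -0.967, 0.001], [-0.001, -0.001, -1.0]]
contact_force: [-0.2, -0.1, -0.1]
width: -0.0
```

Run:
```python
from h import *
x,y=box('a',-.024,-.06);to(x,y,.109,14.84)
```

```text
t 15.55 pos [ 0.5494 -0.3261  0.1083] yaw 14.86 tilt [-0.0015  0.001 ] F [-0.24 -0.08 -0.08] w -0.0 q [-0.6   0.47  1.68 -0.    0.99  0.71]
shift tool [-0.0753  0.0023 -0.0006] turn z 0.0003
```

Request:
servo_tool(
  commands="0 0 0 -0.01 0.002 -0.0005 -1; 0 0 0 -0.014 0 0 -1; 0 0 0 -0.014 0 0 -1; 0 0 0 -0.014 0 0 -1; 0 0 0 0 0 0 -1",
)

```text
clock: 16.18
tool_pos: [0.4985, -0.3424, 0.1098]
orientation: [[0.967, 0.255, -0.002], [0.255, -0.967, 0.001], [-0.001, -0.001, -1.0]]
contact_force: [-0.8, -0.1, -0.6]
width: 0.0002
```

Request:
servo_tool(
  commands="0 0 0 -0.01 0 0 -1; 0 0 0 -0.008 0 0 -1; 0 0 0 -0.003 0 0 -1; 0 0 0 0 0 0 -1",
)

```text
clock: 16.68
tool_pos: [0.4793, -0.3475, 0.1095]
orientation: [[0.967, 0.256, -0.001], [0.256, -0.967, 0.0], [-0.001, -0.001, -1.0]]
contact_force: [-0.5, -0.5, -0.2]
width: 0.0001
```

Run:
```python
from h import *
x,y=box('a',-.024,-.06);to(x,y,.109,14.84)
```

```text
t 16.68 pos [ 0.4793 -0.3475  0.1095] yaw 14.83 tilt [-0.0012  0.0002] F [-0.51 -0.45 -0.22] w 0.0001 q [-0.7   0.39  1.8  -0.    0.96  0.61]
shift tool [-0.002  -0.0004  0.0005] turn z -0.0001
```

Request:
servo_tool(
  commands="0 0 0 -0.002 0 0 -1; 0 0 0 -0.002 0 0 -1; 0 0 0 0 0 0 -1",
)

```text
clock: 17.05
tool_pos: [0.478, -0.348, 0.1097]
orientation: [[0.967, 0.255, 0.004], [0.255, -0.967, 0.001], [0.004, 0.0, -1.0]]
contact_force: [6.5, 1.8, -2.5]
width: 0.0001
```

Request:
servo_tool(
  commands="0 0 0 -0.002 0 0 -1; 0 0 0 -0.001 0 0 -1; 0 0 0 0 0 0 -1",
)

```text
clock: 17.42
tool_pos: [0.4779, -0.348, 0.1098]
orientation: [[0.967, 0.254, 0.01], [0.254, -0.967, 0.001], [0.01, 0.001, -1.0]]
contact_force: [11.2, 4.7, -4.9]
width: 0.0003
```

Run:
```python
from h import *
from workcell import optics,ctrl
print(inbox('a',ctrl.observe()['tool_pos']))
f=optics.grab_frame("wrist"); cv2.imwrite("pics/w7.png",f["pixels"])
```

```text
[-0.02351798 -0.06051991  0.10980001]
```

View pics/w7.png

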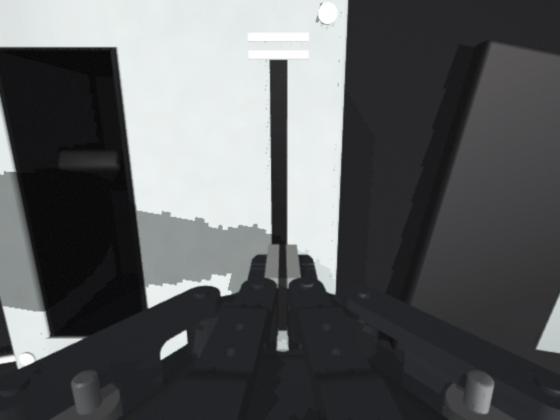

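The firm stop is felt (11 N) with the TCP at box x -23.5 mm, which matches the expected -24 for the near end. Backing off and crossing to box_b.

Request:
servo_tool(
  commands="0 0 0 0.006 0 0 -1; 0 0 0 0.002 0 -0.03 -1; 0 0 0 0 0 -0.04 -1; 0 0 -0.022 0 0 -0.03 -1; 0 0 0 0 0 0 -1",
)

```text
clock: 18.1
tool_pos: [0.4822, -0.349, 0.213]
orientation: [[0.961, 0.277, 0.004], [0.277, -0.961, -0.005], [0.002, 0.005, -1.0]]
contact_force: [-1.0, -1.4, 0.3]
width: 0.0
```

Run:
```python
from h import *
x,y=box('b',-.023,.04);to(x,y,.2,16.1)
```

```text
t 18.1 pos [ 0.4822 -0.349   0.213 ] yaw 16.09 tilt [ 0.0038 -0.0046] F [-0.96 -1.44  0.27] w 0.0 q [-0.7   0.27  1.73 -0.    1.14  0.59]
shift tool [ 0.2095 -0.6482  0.0099] turn z -0.0002
```

Request:
servo_tool(
  commands="0 0 0 0.014 -0.0432 0 -1; 0 0 0 0.014 -0.0432 0 -1; 0 0 0 0.014 -0.0432 0 -1; 0 0 0 0.014 -0.0432 0 -1; 0 0 0 0.014 -0.0432 0 -1",
)

```text
clock: 18.73
tool_pos: [0.4868, -0.1188, 0.2079]
orientation: [[0.961, 0.277, -0.004], [0.277, -0.961, 0.001], [-0.003, -0.001, -1.0]]
contact_force: [0.3, -0.2, 0.4]
width: -0.0002
```

Request:
servo_tool(
  commands="0 0 0 0.014 -0.0432 0 -1; 0 0 0 0.014 -0.0432 0 -1; 0 0 0 0.014 -0.0432 0 -1; 0 0 0 0.014 -0.0432 0 -1; 0 0 0 0.014 -0.0432 0 -1",
)

```text
clock: 19.35
tool_pos: [0.4943, 0.1075, 0.2079]
orientation: [[0.961, 0.277, -0.003], [0.277, -0.961, -0.001], [-0.004, 0.0, -1.0]]
contact_force: [-0.2, -0.3, -0.6]
width: 0.0002
```

Request:
servo_tool(
  commands="0 0 0 0.014 -0.0432 0 -1; 0 0 0 0.014 -0.0432 0 -1; 0 0 0 0.014 -0.0432 0 -1; 0 0 0 0.014 -0.0432 0 -1; 0 0 0 0.012 -0.0432 0 -1",
)

```text
clock: 19.98
tool_pos: [0.5002, 0.3334, 0.2075]
orientation: [[0.961, 0.277, -0.003], [0.277, -0.961, -0.003], [-0.003, 0.002, -1.0]]
contact_force: [1.4, -0.2, 0.3]
width: -0.0002
```

Request:
servo_tool(
  commands="0 0 0 0 0 0 -1; 0 0 0 0 0 0 -1",
)

```text
clock: 20.23
tool_pos: [0.5002, 0.3319, 0.208]
orientation: [[0.961, 0.278, -0.003], [0.278, -0.961, -0.003], [-0.003, 0.002, -1.0]]
contact_force: [-0.3, -0.4, 0.5]
width: -0.0003
```

Run:
```python
from h import *
from workcell import optics
x,y=box('b',-.023,.04);to(x,y,.105,16.1)
f=optics.grab_frame("wrist"); cv2.imwrite("pics/w8.png",f["pixels"])
```

```text
t 20.23 pos [0.5002 0.3319 0.208 ] yaw 16.12 tilt [-0.0028 -0.0027] F [-0.27 -0.43  0.48] w -0.0003 q [ 0.51  0.29  1.71 -0.    1.15  1.8 ]
shift tool [0.0039 0.001  0.1029] turn z 0.0003
```

View pics/w8.png

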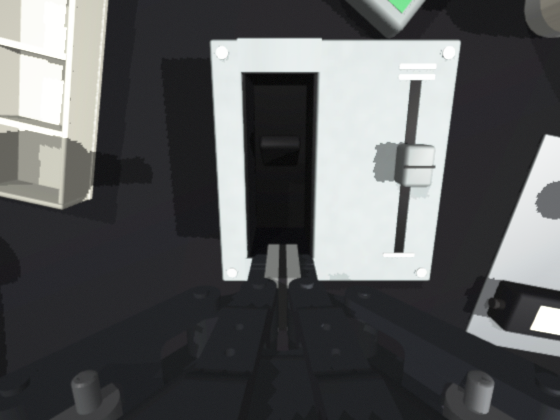

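The view over box_b shows its well at (245–315, 75–260), with a dark edge at (280,150). The picture can't decide the toggle state, so I'll feel at box x -23.

Request:
servo_tool(
  commands="0 0 0 0.004 0.001 0.03 -1; 0 0 0 0 0 0.04 -1; 0 0 0 0 0 0.033 -1; 0 0 0 0 0 0 -1; 0 0 0 0 0 0 -1",
)

```text
clock: 20.9
tool_pos: [0.5063, 0.3326, 0.1079]
orientation: [[0.961, 0.276, 0.001], [0.276, -0.961, 0.001], [0.001, -0.0, -1.0]]
contact_force: [1.1, 0.3, 0.5]
width: 0.0002
```

Run:
```python
from h import *
x,y=box('b',-.023,.04);to(x,y,.094,16.1)
```

```text
t 20.9 pos [0.5063 0.3326 0.1079] yaw 16.02 tilt [0.0013 0.0005] F [1.05 0.32 0.51] w 0.0002 q [ 0.51  0.41  1.77 -0.    0.96  1.8 ]
shift tool [-0.0026  0.0002  0.0139] turn z -0.0013
```

Request:
servo_tool(
  commands="0 0 0 -0.0026 0 0.006 -1; 0 0 0 0 0 0.006 -1; 0 0 0 0 0 0.003 -1; 0 0 0 0 0 0 -1",
)

```text
clock: 21.4
tool_pos: [0.5026, 0.3323, 0.0915]
orientation: [[0.961, 0.277, -0.001], [0.277, -0.961, -0.0], [-0.001, 0.0, -1.0]]
contact_force: [0.1, -0.3, 0.3]
width: 0.0001
```

Request:
servo_tool(
  commands="0 0 0 0 0 0.002 -1; 0 0 0 0 0 0.002 -1; 0 0 0 0 0 0 -1",
)

```text
clock: 21.78
tool_pos: [0.5027, 0.3323, 0.0875]
orientation: [[0.961, 0.277, -0.0], [0.277, -0.961, -0.0], [-0.0, 0.0, -1.0]]
contact_force: [-0.9, -0.1, 0.3]
width: 0.0001
```

Request:
servo_tool(
  commands="0 0 0 0 0 0.002 -1; 0 0 0 0 0 0.001 -1; 0 0 0 0 0 0 -1",
)

```text
clock: 22.15
tool_pos: [0.5028, 0.3323, 0.0846]
orientation: [[0.961, 0.277, -0.0], [0.277, -0.961, -0.0], [-0.0, 0.0, -1.0]]
contact_force: [-0.6, 0.7, 0.3]
width: -0.0001
```

Request:
servo_tool(
  commands="0 0 0 0 0 0.002 -1; 0 0 0 0 0 0.002 -1; 0 0 0 0 0 0 -1",
)

```text
clock: 22.52
tool_pos: [0.5027, 0.3323, 0.0805]
orientation: [[0.961, 0.277, -0.001], [0.277, -0.961, -0.0], [-0.001, 0.0, -1.0]]
contact_force: [0.7, 0.0, 0.4]
width: 0.0003
```

Request:
servo_tool(
  commands="0 0 0 0 0 0.003 -1; 0 0 0 0 0 0.003 -1; 0 0 0 0 0 0 -1",
)

```text
clock: 22.9
tool_pos: [0.5025, 0.3322, 0.0743]
orientation: [[0.961, 0.277, -0.001], [0.277, -0.961, -0.0], [-0.001, 0.0, -1.0]]
contact_force: [-0.3, -0.2, 0.1]
width: -0.0
```

Free at the near position. Checking the far side, box x +23.

Request:
servo_tool(
  commands="0 0 0 0 0 -0.03 -1; 0 0 0 0.023 0 0 -1; 0 0 0 0.024 0 0 -1; 0 0 0 0 0 0.008 -1; 0 0 0 0 0 0 -1",
)

```text
clock: 23.52
tool_pos: [0.546, 0.3445, 0.095]
orientation: [[0.961, 0.277, -0.004], [0.277, -0.961, -0.002], [-0.004, 0.001, -1.0]]
contact_force: [-0.2, -0.1, -0.5]
width: -0.0002
```

Request:
servo_tool(
  commands="0 0 0 0 0 0.003 -1; 0 0 0 0 0 0.003 -1; 0 0 0 0 0 0 -1",
)

```text
clock: 23.9
tool_pos: [0.5474, 0.3452, 0.0904]
orientation: [[0.961, 0.277, -0.001], [0.277, -0.961, -0.0], [-0.001, 0.0, -1.0]]
contact_force: [-0.9, 0.0, 0.1]
width: 0.0
```

Request:
servo_tool(
  commands="0 0 0 0 0 0.002 -1; 0 0 0 0 0 0.002 -1; 0 0 0 0 0 0 -1",
)

```text
clock: 24.28
tool_pos: [0.5482, 0.3456, 0.0874]
orientation: [[0.961, 0.277, 0.0], [0.277, -0.961, 0.0], [0.0, -0.0, -1.0]]
contact_force: [-0.3, -0.3, 3.2]
width: -0.0001
```

Request:
servo_tool(
  commands="0 0 0 0 0 0.002 -1; 0 0 0 0 0 0 -1",
)

```text
clock: 24.52
tool_pos: [0.5484, 0.3456, 0.0871]
orientation: [[0.961, 0.277, 0.0], [0.277, -0.961, 0.0], [0.0, -0.0, -1.0]]
contact_force: [-3.0, -1.5, 10.5]
width: -0.0002
```

Run:
```python
from h import *
from workcell import ctrl
print(inbox('b',ctrl.observe()['tool_pos']))
x,y=box('b',.05,-.06);to(x,y,.15,16.1)
```

```text
[0.02356027 0.04101116 0.08709571]
t 24.52 pos [0.5484 0.3456 0.0871] yaw 16.09 tilt [0.0002 0.0001] F [-3.01 -1.48 10.49] w -0.0002 q [ 0.5   0.51  1.67 -0.    0.96  1.79]
shift tool [ 0.0265  0.101  -0.0629] turn z -0.0001
```

Contact (10 N) at z 87 mm on the far side, so box_b is also already ON. As an offline cross-check, I'll see whether the first depth images agree, i.e. that I disturbed nothing.

Run:
```python
from h import *
for nm in ["top0","scene0"]:
    f=dict(np.load(nm+".npz"));P=cloud(f).reshape(-1,3)
    for b in 'ab':
        X,Y,a=BOX[b];a=np.radians(a);d=P-[X,Y,0]
        x=d[:,0]*np.cos(a)+d[:,1]*np.sin(a);y=-d[:,0]*np.sin(a)+d[:,1]*np.cos(a)
        for lo in range(-70,70,10):
            k=(x*1000>lo)&(x*1000<lo+10)&(abs(y-.04)<.014)
            if k.sum(): print(nm,b,lo,k.sum(),np.nanmax(P[k,2]).round(3),end=' | ')
        print()
```

```text
top0 a -70 37 0.025 | top0 a -60 35 0.027 | top0 a -50 37 0.025 | top0 a -40 58 0.139 | top0 a -30 48 0.14 | top0 a -20 47 0.141 | top0 a -10 47 0.141 | top0 a 0 46 0.141 | top0 a 10 32 0.14 | top0 a 20 29 0.09 | top0 a 30 33 0.024 | top0 a 40 35 0.024 | top0 a 50 33 0.024 | top0 a 60 35 0.026 | 
top0 b -70 5 0.023 | top0 b -60 26 0.025 | top0 b -50 26 0.024 | top0 b -40 26 0.024 | top0 b -30 26 0.026 | top0 b -20 23 0.024 | top0 b -10 36 0.043 | top0 b 0 55 0.067 | top0 b 10 57 0.088 | top0 b 20 32 0.089 | top0 b 30 3 0.022 | top0 b 40 24 0.025 | top0 b 50 25 0.025 | top0 b 60 27 0.023 | 
scene0 a -70 19 0.025 | scene0 a -60 9 0.022 | scene0 a -50 2 0.022 | scene0 a -40 5 0.134 | scene0 a -30 21 0.138 | scene0 a -20 21 0.139 | scene0 a -10 24 0.14 | scene0 a 0 31 0.139 | scene0 a 10 124 0.137 | scene0 a 20 68 0.137 | scene0 a 30 3 0.085 | 
scene0 b -70 25 0.1 | scene0 b -60 6 0.021 | scene0 b -50 7 0.021 | scene0 b -40 2 0.023 | scene0 b -10 1 0.018 | scene0 b 0 13 0.037 | scene0 b 10 28 0.085 | scene0 b 20 66 0.09 | scene0 b 30 1 0.083 |
```

The first depth images agree: both toggles leaned far (tip about 88 mm at box x +20) from the start. Now box_b's tally goes to the near end.

Request:
servo_tool(
  commands="0 0 0 0 0 -0.03 -1; 0 0 0 0 0 -0.035 -1; 0 0 0 0.014 0.05 0 -1; 0 0 0 0.0135 0.05 0 -1; 0 0 0 0 0 0 -1",
)

```text
clock: 25.15
tool_pos: [0.6041, 0.2538, 0.1497]
orientation: [[0.962, 0.273, 0.001], [0.273, -0.962, -0.001], [0.001, 0.001, -1.0]]
contact_force: [-0.3, 0.8, -0.0]
width: -0.0002
```

Request:
servo_tool(
  commands="0 0 0 0 0 0.02 -1; 0 0 0 0 0 0.015 -1; 0 0 0 0 0 0.005 -1; 0 0 0 0 0 0 -1",
)

```text
clock: 25.65
tool_pos: [0.6011, 0.2575, 0.1085]
orientation: [[0.96, 0.278, -0.002], [0.278, -0.96, -0.001], [-0.002, 0.0, -1.0]]
contact_force: [-0.1, 0.8, -0.1]
width: 0.0
```

Run:
```python
from h import *
x,y=box('b',-.024,-.06);to(x,y,.109,16.1)
```

```text
t 25.65 pos [0.6011 0.2575 0.1085] yaw 16.16 tilt [-0.002  -0.0007] F [-0.08  0.79 -0.06] w 0.0 q [0.34 0.49 1.64 0.   1.01 1.63]
shift tool [-0.0738  0.0016 -0.0004] turn z 0.0011
```

Request:
servo_tool(
  commands="0 0 0 -0.01 0.0015 -0.0005 -1; 0 0 0 -0.014 0 0 -1; 0 0 0 -0.014 0 0 -1; 0 0 0 -0.014 0 0 -1; 0 0 0 0 0 0 -1",
)

```text
clock: 26.28
tool_pos: [0.5508, 0.2406, 0.1103]
orientation: [[0.961, 0.277, -0.002], [0.277, -0.961, -0.001], [-0.002, 0.0, -1.0]]
contact_force: [0.2, -0.5, -0.6]
width: -0.0002
```

Request:
servo_tool(
  commands="0 0 0 -0.01 0 0 -1; 0 0 0 -0.008 0 0 -1; 0 0 0 -0.003 0 0 -1; 0 0 0 0 0 0 -1",
)

```text
clock: 26.78
tool_pos: [0.5319, 0.2351, 0.1101]
orientation: [[0.961, 0.277, -0.001], [0.277, -0.961, -0.0], [-0.001, 0.0, -1.0]]
contact_force: [0.9, 1.0, -0.2]
width: -0.0001
```

Request:
servo_tool(
  commands="0 0 0 -0.002 0 0 -1; 0 0 0 -0.002 0 0 -1; 0 0 0 0 0 0 -1",
)

```text
clock: 27.15
tool_pos: [0.5318, 0.2351, 0.1105]
orientation: [[0.961, 0.277, 0.007], [0.277, -0.961, 0.002], [0.008, -0.0, -1.0]]
contact_force: [7.4, 1.9, -5.2]
width: -0.0001
```

Run:
```python
from h import *
x,y=box('b',-.024,-.06);to(x,y,.109,16.1)
```

```text
t 27.15 pos [0.5318 0.2351 0.1105] yaw 16.08 tilt [0.0074 0.0024] F [ 7.4   1.91 -5.23] w -0.0001 q [ 0.34  0.36  1.83 -0.    0.94  1.63]
shift tool [-0.001  -0.0006  0.0015] turn z -0.0003
```

Firm stop at about the expected place (TCP 1 mm from -24). One more small push to be sure, then I'll back off, rise and look.

Request:
servo_tool(
  commands="0 0 0 -0.0015 0 0 -1; 0 0 0 0 0 0 -1",
)

```text
clock: 27.4
tool_pos: [0.5317, 0.2351, 0.1107]
orientation: [[0.961, 0.277, 0.011], [0.277, -0.961, 0.003], [0.011, -0.0, -1.0]]
contact_force: [10.7, 2.6, -7.3]
width: 0.0001
```

Request:
servo_tool(
  commands="0 0 0 0.007 0 0 -1; 0 0 0 0.003 0 -0.03 -1; 0 0 0 0 0 -0.04 -1; 0 0 0 0 0 -0.05 -1; 0 0 0 0 0 -0.04 -1",
)

```text
clock: 28.02
tool_pos: [0.5361, 0.2364, 0.2718]
orientation: [[0.961, 0.277, -0.002], [0.277, -0.961, -0.0], [-0.002, -0.0, -1.0]]
contact_force: [-0.0, -0.6, 0.0]
width: -0.0004
```

Request:
servo_tool(
  commands="0 0 0 -0.04 0.02 0 -1; 0 0 0 -0.05 0.03 0 -1; 0 0 0 -0.05 0.04 0 -1; 0 0 0 -0.03 0.04 0 -1; 0 0 0 0 0 0 -1",
)

```text
clock: 28.65
tool_pos: [0.4081, 0.0637, 0.2698]
orientation: [[0.962, 0.273, -0.003], [0.273, -0.962, -0.001], [-0.003, -0.0, -1.0]]
contact_force: [-0.1, 0.8, -0.9]
width: -0.0
```

Run:
```python
from h import *
from workcell import optics,ctrl
s=ctrl.observe();print(s['clock'],s['tool_pos'],s['contact_force'])
f=optics.grab_frame("top");P=cloud(f)
cv2.imwrite("pics/t9.png",f["pixels"])
Q=P.reshape(-1,3)
for b in 'ab':
    X,Y,a=BOX[b];a=np.radians(a);d=Q-[X,Y,0]
    x=d[:,0]*np.cos(a)+d[:,1]*np.sin(a);y=-d[:,0]*np.sin(a)+d[:,1]*np.cos(a)
    k=(abs(y+.06)<.02)&(abs(x)<.09)&(Q[:,2]>.115)&(Q[:,2]<.13)
    print(b,'knob',k.sum(),x[k].min(),x[k].max(),np.median(x[k]))
    k=(abs(y-.04)<.014)&(abs(x)<.06)&(Q[:,2]>.08)&(Q[:,2]<.095); print('  toggle tip x',k.sum(),np.median(x[k]),Q[k,2].max())
k=(abs(Q[:,0]-.44)<.06)&(abs(Q[:,1]+.01)<.08)&(Q[:,2]>.03)&(Q[:,2]<.06);q=Q[k]
print('brick',k.sum(),np.percentile(q,[2,50,98],axis=0).round(3))
k=(abs(Q[:,0]-.574)<.04)&(abs(Q[:,1]+.008)<.04)&(Q[:,2]>.045);print('jar',np.median(Q[k],0))
```

```text
28.65 [0.40806468 0.06366267 0.26978966] [-0.06923651  0.76090484 -0.85741081]
a knob 117 -0.0649278871400876 -0.03529171561933538 -0.049943304340414586
  toggle tip x 51 0.021625375439943126 0.09110822187764511
b knob 110 -0.06500434552040828 -0.0340971435895511 -0.05034727177953871
  toggle tip x 50 0.021371744727211386 0.08937839056856589
brick 610 [[ 0.418 -0.067  0.034]
 [ 0.444 -0.025  0.039]
 [ 0.468  0.017  0.044]]
jar [ 0.57421367 -0.00865801  0.05749066]
```

View pics/t9.png

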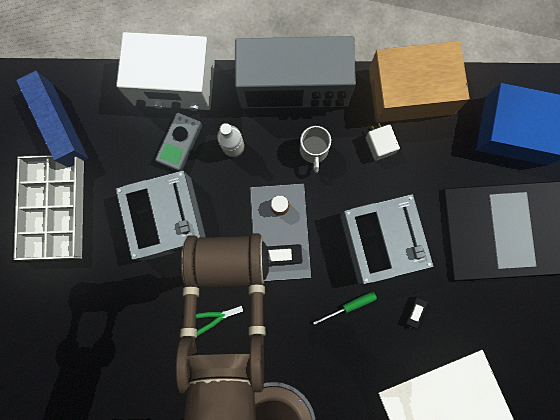

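The final top view shows both knobs at the near end: box_a at (420,253) and box_b at (183,227), each measured at box x -50 mm. Both toggles lean far (x about +21 mm), the brick is on the mat at (285,255), and the other objects are unmoved. The arm is clear, so I'm handing in.

```bash
python3 -c "
from workcell import order
print(order.sign_off())"
```

```text
the job is handed in; nothing more can be done
None
```

Both switch boxes are on, and the job was handed in at about 29 s of the 64 s allowed.

- **Brick:** I moved it from box_a's well onto the mat. It lies flat there, with its top at about 39 mm, which matches mat plus brick height.
- **Toggles:** I felt each well on both sides. The near side was free down to 74 mm. The far side gave firm contact at 87 mm, 14 N on box_a and 10 N on box_b. Both toggles were already on, so I flipped neither. The depth images taken at the start agree.
- **Tallies:** I slid both knobs to the near end (one bar) until I felt the stop at about 11 N. Afterwards both measured at box x -50 mm, the expected near-end position.
- **Last checks:** Both toggles still lean far, at about +21 mm. The jar measures within 1 mm of where it started. The bottle, mug, meter and adapter look unmoved in the final top view, but I did not re-measure them. In that view the arm hid part of the brick.
- **Forces:** The largest reading I saw was about 28 N at the wrist, when the brick touched down on the mat, against the 120 N limit. No check failed or disagreed.

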